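# Find the worn grinder spindle and mark it

### The job

Find out which of the three coffee-grinder spindles in the service cradle has a worn bearing, by gently nudging their heads sideways with the fingertips (never gripping or forcing them). Rock the worn one to the robot's left until you feel it rest against its stop, wait a moment, then to the robot's right against the other stop in the same way, and leave it leaning to the right. Then slip the orange marker collar over that spindle's brass top pin so that it sits flat on the head, let go, and leave everything else on the counter where it is.

Things in the scene. Friction and masses are not known exactly. Their poses are not given: they have to be found in the camera images.
- cradle: Service cradle fixed to the table, turned up to 20 degrees: black block 90 x 350 x 68 mm on a plate 140 x 370 x 10 mm, with three upright spindles in a row 115 mm apart, which rock only sideways (along y) about axles parallel to x, 20 mm above the table. Origin: under its centre, on the table; x points across it, away from the robot, y along the row to the robot's left.
- left_head (a point): Centre of the left spindle's head, 114 mm above the table (94 mm above the axle). A steel shaft 16 mm across rises from a rubber boot and carries this round steel head, 40 mm across, 28 mm tall, for pushing sideways. Drag about 1 N. A sound spindle gives only about 0.1 mm per N, the worn one tips 4 to 8 mm freely. Over 20 N, or a grip, harms the bearing.
- left_seat (a point): Point on the left spindle's axis 15 mm above the head's top shoulder (143 mm above the table when upright), half-way up the brass top pin (16 mm across, 28 mm tall, tip 156 mm above the table): where the centre of the seated collar belongs. Moves with the spindle; z runs up along it.
- left_spindle (a joint): Lean of the left spindle in rad: 0 upright (all start so), positive to the robot's left (cradle +y), negative to the right. One of the three, not known which, is worn: it swings to a hard stop somewhere 0.04 to 0.085 to either side and stays where it is left. A sound one stays within about 0.02.
- middle_head (a point): Centre of the middle spindle's head, 114 mm above the table (94 mm above the axle). A steel shaft 16 mm across rises from a rubber boot and carries this round steel head, 40 mm across, 28 mm tall, for pushing sideways. Drag about 1 N. A sound spindle gives only about 0.1 mm per N, the worn one tips 4 to 8 mm freely. Over 20 N, or a grip, harms the bearing.
- middle_seat (a point): Point on the middle spindle's axis 15 mm above the head's top shoulder (143 mm above the table when upright), half-way up the brass top pin (16 mm across, 28 mm tall, tip 156 mm above the table): where the centre of the seated collar belongs. Moves with the spindle; z runs up along it.
- middle_spindle (a joint): Lean of the middle spindle in rad: 0 upright (all start so), positive to the robot's left (cradle +y), negative to the right. One of the three, not known which, is worn: it swings to a hard stop somewhere 0.04 to 0.085 to either side and stays where it is left. A sound one stays within about 0.02.
- right_head (a point): Centre of the right spindle's head, 114 mm above the table (94 mm above the axle). A steel shaft 16 mm across rises from a rubber boot and carries this round steel head, 40 mm across, 28 mm tall, for pushing sideways. Drag about 1 N. A sound spindle gives only about 0.1 mm per N, the worn one tips 4 to 8 mm freely. Over 20 N, or a grip, harms the bearing.
- right_seat (a point): Point on the right spindle's axis 15 mm above the head's top shoulder (143 mm above the table when upright), half-way up the brass top pin (16 mm across, 28 mm tall, tip 156 mm above the table): where the centre of the seated collar belongs. Moves with the spindle; z runs up along it.
- right_spindle (a joint): Lean of the right spindle in rad: 0 upright (all start so), positive to the robot's left (cradle +y), negative to the right. One of the three, not known which, is worn: it swings to a hard stop somewhere 0.04 to 0.085 to either side and stays where it is left. A sound one stays within about 0.02.
- collar_center (a point): Centre (half-way up) of the orange plastic marker collar, standing loose on the table to the robot's left of the cradle: a plain ring 46 mm outside, 26 mm bore, 30 mm tall, 40 g, axis upright. It slips loosely over a spindle's top pin (16 mm) and rests on the head's shoulder.
- screwdriver: Green-handled screwdriver, 170 mm long, lying in front of the cradle. Loose bystander; to be left alone. Origin under its centre.
- burr: Spare steel grinder burr, ring 58 mm across and 12 mm thick, flat in front of the cradle. Loose bystander; to be left alone. Origin under its centre.
- brush: Brush, 160 mm long, lying behind the cradle. Loose bystander; to be left alone. Origin under its centre.
- cup: White cup, 64 mm across, 60 mm tall, standing about 100 mm beside the collar. Loose bystander; to be left alone. Origin under its centre.
- tamper: Dark steel tamper, 58 mm across, 88 mm tall, standing at the back. Loose bystander; to be left alone. Origin under its centre.
- milk_jug: Steel milk jug, 84 mm across, 105 mm tall, at the robot's right. Loose bystander; to be left alone. Origin under its centre.
Not all that is in view belongs to the job. Of the things like the part that bears collar_center, leave any that is blue or pink; of the rest the larger one is meant.

How it is judged (in metres and radians):
On the way, in this order (a step that is already met when the one before it is completed fails the run):
1. the worn spindle is pushed to the robot's left against its stop (lean over 0.035 rad, fingers pressing with over 1.5 N for 0.2 s) (((value of joint left_spindle above 0.035 rad and contact force between the fingers and left_spindle above 1.5 N) or (value of joint middle_spindle above 0.035 rad and contact force between the fingers and middle_spindle above 1.5 N) or (value of joint right_spindle above 0.035 rad and contact force between the fingers and right_spindle above 1.5 N))), for 0.2 s.
2. then it is pushed to the robot's right against its other stop (lean under -0.035 rad, fingers pressing with over 1.5 N for 0.2 s) (((value of joint left_spindle below -0.035 rad and contact force between the fingers and left_spindle above 1.5 N) or (value of joint middle_spindle below -0.035 rad and contact force between the fingers and middle_spindle above 1.5 N) or (value of joint right_spindle below -0.035 rad and contact force between the fingers and right_spindle above 1.5 N))), for 0.2 s.
At the end, for the whole second after the job is handed in: The worn spindle leans to the robot's right (under -0.03 rad) and the collar sits at rest over its top pin, flat on the head: its centre within 10 mm of that spindle's seat point and its axis within 0.12 rad of the spindle's (((value of joint left_spindle below -0.03 rad and distance between collar_center and left_seat below 0.01 m and angle between the z axis of collar_center and the z axis of left_seat, either way round below 0.12 rad) or (value of joint middle_spindle below -0.03 rad and distance between collar_center and middle_seat below 0.01 m and angle between the z axis of collar_center and the z axis of middle_seat, either way round below 0.12 rad) or (value of joint right_spindle below -0.03 rad and distance between collar_center and right_seat below 0.01 m and angle between the z axis of collar_center and the z axis of right_seat, either way round below 0.12 rad)) and height (world z) of collar_center above 0.13 m); the robot touches nothing.
It fails at once if a spindle is pushed or gripped with more than 20 N (contact force between any of the fingers, the arm, collar and left_spindle above 20 N or contact force between any of the fingers, the arm, collar and middle_spindle above 20 N or contact force between any of the fingers, the arm, collar and right_spindle above 20 N).
It fails at once if a bystander is moved more than 30 mm (distance of any of screwdriver, burr, brush, cup, tamper, milk_jug from where it was at the start of the episode above 0.03 m).
It also fails if it takes over 64 s, if anything falls off the work surface, if the arm or the gripper's body presses on something with over 40 N, if the wrist force passes 120 N, or if a joint passes its speed limit or range.

### The arm

A 7-joint arm with a two-finger parallel gripper is mounted at the origin on the work surface. World frame = base frame: x ahead of the robot, y to its left, z up, the work surface at z = 0. Lengths are in m, angles in degrees, forces in N, time in s.
With the tool pointing down it reaches from about 0.35 to 0.9 m from the base axis. Payload 7.2 kg.
Tool frame: the origin (TCP) lies on the centre line of the jaws, within the pads' length; the fingertips stand manip.tip_reach ahead of it and the grasp point (between the pads) lies 8 mm behind it (manip.tip_reach is the distance from the TCP to the fingertips, in m); x points along the fingers, y is the direction in which the jaws open and shut, and the axes are right-handed (so a half turn about x gives the same grasp; the last joint's range is limited). The gripper opens to 85 mm and grips with 20 to 120 N. Pads are 22 mm wide; open, the fingers measure 114 mm over their backs; the gripper's body (76 mm by 85 mm) begins 54 mm behind the grasp point. The pads swing forward as they close: fully open they stand 13 mm farther back than shut.
Start: joints at [63.587, 23.554, -0.728, 91.456, 0.321, 64.991, -4.71], TCP at [0.239, -0.577, 0.242] pointing down, gripper open.
Joint ranges: [-169.25, 169.25], [-16.82, 113.86], [-84.01, 82.57], [7.8, 145.47], [-59.2, 239.2], [7.22, 106.19], [-163.78, 163.78]. Speed limits (degrees/s): [136.94, 136.94, 172.46, 172.46, 180, 180, 180].

### API

Orientations are given as [roll, pitch, yaw] about the fixed x, y, z axes, in that order (R = Rz(yaw) Ry(pitch) Rx(roll)).
In Python, from cell import manip gives the robot as it stands. The module is installed in compiled form; this text tells all that it offers. Calls block until the motion is done:
- manip.movep(position, orientation): joint-space move of the TCP to a pose.
- manip.move_l(position, frame=None, feed=0.15, f_stop=None): straight line of the TCP; frame=None keeps the orientation; feed is the mean speed in m/s. With f_stop (N) it stops when the force on the tool has changed by that much, and returns True; else False.
- manip.goto_joints(angles): joint-space move.
- manip.command_gripper(opening, effort=None): finger opening in m; effort is the grip in N (None keeps the last); returns when the fingers have stopped.
- manip.pause(seconds).
- manip.solve_ik(position, orientation): joint angles nearest the present ones, or None.
- manip.get_obs(): the state.
- manip.read_camera(name): name is "scene" or "top"; returns the picture (480x640x3 uint8, red, green, blue); there is no depth.
- manip.calibration(name): a dict with "vfov" (degrees; the focal length in pixels is half the picture's height over the tangent of half this angle, whatever the lens; pixels are square), "cx", "cy" (the principal point, pixels), "distortion" ([k1, k2, p1, p2, k3] as OpenCV has them; the pictures are not rectified), "eye" and "attitude" of the camera in the world. Camera axes: x right, y down, z forward; pixel columns grow to the right and rows downward; lengths in m; the calibration is good to about 2 mm. A picture is of the moment at which its call begins. calibration takes no time and is no camera call.
A pose or a line that the arm cannot do raises manip.MotionError and nothing moves.
- manip.finish_job(): hands the job in, once; it reports no verdict.
The state is a dict: "time_s": time; "q": joint angles; "qvel": joint speeds; "joint_torque": joint torques, N m; "position": TCP position; "tcp_rot": TCP orientation; "ft_force": force on the tool from outside, world axes, zero at the start; "wrist_torque": the same for the moment, N m; "grip_width": finger opening in m.
Only numpy, scipy, OpenCV 4.12 (cv2) and the standard library are available. Lean on these libraries where they do the work, as an engineer would, in place of code of your own. Each camera call takes 0.05 s, during which the arm holds its last target.

## Working session

There is one attempt and no reset: what is moved stays moved. The work goes in short steps, each a Python script; the robot and the scene stay as the last script left them, time stands still between calls to the robot, and variables do not carry over. Pictures are saved under pics/ and viewed, and the job is handed in when it is done.

```bash
mkdir -p pics; python3 - <<'E'
from cell import manip
import cv2
for n in ("scene","top"):
    im=manip.read_camera(n); cv2.imwrite(f"pics/{n}0.png",im[:,:,::-1]); print(n,manip.calibration(n))
o=manip.get_obs(); print(o, manip.tip_reach)
E
```

```text
scene {'vfov': 45.5399705812188, 'cx': 324.9180276549319, 'cy': 234.80298961099285, 'distortion': array([-0.08123781,  0.        ,  0.        ,  0.        ,  0.        ]), 'eye': array([1.2549606 , 0.28453344, 1.16205349]), 'attitude': array([-1.41995182e+02, -1.30347734e-04,  1.14830807e+02])}
top {'vfov': 48.3385526331719, 'cx': 326.678340344738, 'cy': 242.51808638310717, 'distortion': array([-0.03128127,  0.        ,  0.        ,  0.        ,  0.        ]), 'eye': array([ 0.41307867, -0.05386989,  1.35744519]), 'attitude': array([-174.22015858,    0.51852454,  -88.46903714])}
{'time_s': 0.1, 'q': array([63.58755703, 23.59627558, -0.73057897, 91.49650909,  0.32133695,
       64.99229324, -4.70807468]), 'qvel': array([ 0.0518908 , -0.15447332, -0.05302311, -0.15661035,  0.04341101,
       -0.0492158 ,  0.09293893]), 'joint_torque': array([ 3.34043463e-03, -6.01823330e+01,  6.84437938e-01, -3.00088477e+01,
        1.39815829e-02,  6.43005784e-03,  3.34477534e-05]), 'position': array([ 0.23905181, -0.57702407,  0.24154742]), 'tcp_rot': array([-86.27315368,  89.91696793, 116.23698083]), 'ft_force': array([ 0.31344573, -0.3980414 , -0.52204381]), 'wrist_torque': array([-0.01951725, -0.03424583,  0.00424005]), 'grip_width': 0.08569136824677445} 0.011
```

View pics/scene0.png

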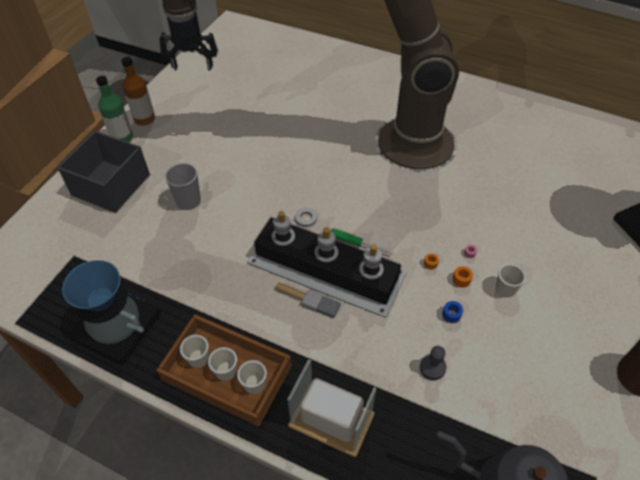

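View pics/top0.png

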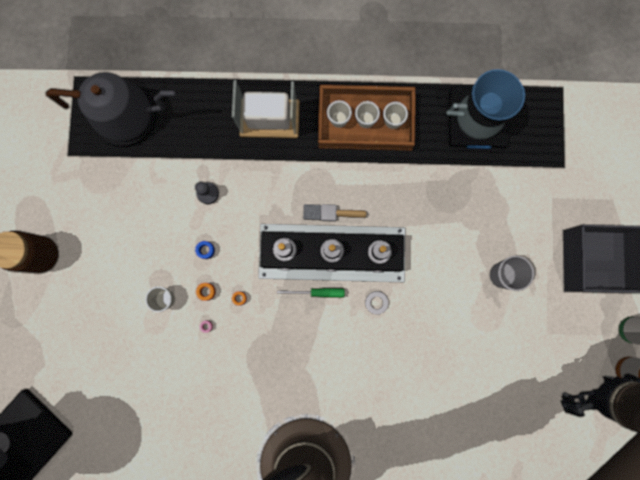

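The top picture shows four rings: a large orange one at (205,291), a small orange one at (240,298), a blue one at (204,250) and a pink one at (206,326). I choose the larger orange at (205,291), which is at about (463,276) in the scene view. Next I'll check it in a close crop and measure.

```bash
cat > h.py <<'E'
from cell import manip
import cv2, numpy as np
from scipy.spatial.transform import Rotation as Ro
def cam(n):
    c=manip.calibration(n); f=240/np.tan(np.radians(c['vfov']/2))
    K=np.array([[f,0,c['cx']],[0,f,c['cy']],[0,0,1]]); return K,c['distortion'],c['eye'],Ro.from_euler('xyz',c['attitude'],degrees=True).as_matrix()
def ray(n,uv):
    K,D,e,R=cam(n); p=cv2.undistortPoints(np.array(uv,float).reshape(-1,1,2),K,D).reshape(-1,2)
    d=np.c_[p,np.ones(len(p))]@R.T; return e,d/np.linalg.norm(d,axis=1)[:,None]
def onz(n,uv,z):
    e,d=ray(n,uv); return e+d*((z-e[2])/d[:,2])[:,None]
def tri(uv1,uv2):
    e1,d1=ray('scene',[uv1]);e2,d2=ray('top',[uv2]);d1=d1[0];d2=d2[0]
    s=np.linalg.lstsq(np.c_[d1,-d2],e2-e1,rcond=None)[0]
    a=e1+s[0]*d1;b=e2+s[1]*d2; return (a+b)/2,np.linalg.norm(a-b)
def proj(n,P):
    K,D,e,R=cam(n); return cv2.projectPoints(((np.atleast_2d(P)-e)@R).reshape(-1,1,3),np.zeros(3),np.zeros(3),K,D)[0].reshape(-1,2)
def blobs(im,lo,hi,amin=6):
    hsv=cv2.cvtColor(im,cv2.COLOR_RGB2HSV); m=cv2.inRange(hsv,lo,hi)
    k,l,s,c=cv2.connectedComponentsWithStats(m)
    return [(tuple(c[i].round(1)),s[i].tolist()) for i in range(1,k) if s[i][4]>=amin],m
def snap(n,name,crop=None,sc=1):
    im=manip.read_camera(n); o=im
    if crop: x0,y0,x1,y1=crop; o=im[y0:y1,x0:x1]
    cv2.imwrite(f"pics/{name}.png",cv2.resize(o,None,fx=sc,fy=sc,interpolation=cv2.INTER_CUBIC)[:,:,::-1]); return im
E
python3 - <<'E'
from h import *
for n,c in(("scene",(235,190,535,340)),("top",(140,210,440,340))):
    im=cv2.imread(f"pics/{n}0.png")[:,:,::-1].copy()
    x0,y0,x1,y1=c
    cv2.imwrite(f"pics/{n}0c.png",cv2.resize(im[y0:y1,x0:x1],None,fx=2.66,fy=2.66,interpolation=cv2.INTER_CUBIC)[:,:,::-1])
    b,m=blobs(im,(5,120,90),(22,255,255))
    for p,s in b:
        if x0<p[0]<x1 and y0<p[1]<y1: print(n,p,s)
E
```

```text
scene (np.float64(281.0), np.float64(213.7)) [279, 212, 5, 4, 18]
scene (np.float64(326.1), np.float64(230.0)) [324, 228, 5, 5, 21]
scene (np.float64(373.3), np.float64(247.0)) [371, 245, 6, 5, 24]
scene (np.float64(431.5), np.float64(260.3)) [425, 254, 14, 15, 139]
scene (np.float64(463.2), np.float64(275.5)) [454, 267, 19, 20, 223]
scene (np.float64(279.4), np.float64(286.2)) [277, 284, 6, 5, 11]
scene (np.float64(291.9), np.float64(290.3)) [289, 288, 7, 6, 12]
scene (np.float64(297.7), np.float64(293.9)) [297, 292, 3, 5, 7]
scene (np.float64(301.1), np.float64(295.0)) [299, 294, 5, 3, 7]
scene (np.float64(239.4), np.float64(335.4)) [194, 315, 95, 43, 227]
top (np.float64(281.4), np.float64(246.2)) [279, 244, 6, 6, 26]
top (np.float64(332.0), np.float64(247.4)) [330, 245, 5, 6, 25]
top (np.float64(382.5), np.float64(248.6)) [380, 246, 6, 6, 28]
top (np.float64(205.2), np.float64(291.1)) [196, 283, 19, 17, 200]
top (np.float64(238.6), np.float64(297.9)) [232, 292, 15, 13, 117]
```

```bash
ls pics
```

```text
scene0.png
scene0c.png
top0.png
top0c.png
```

View pics/scene0c.png

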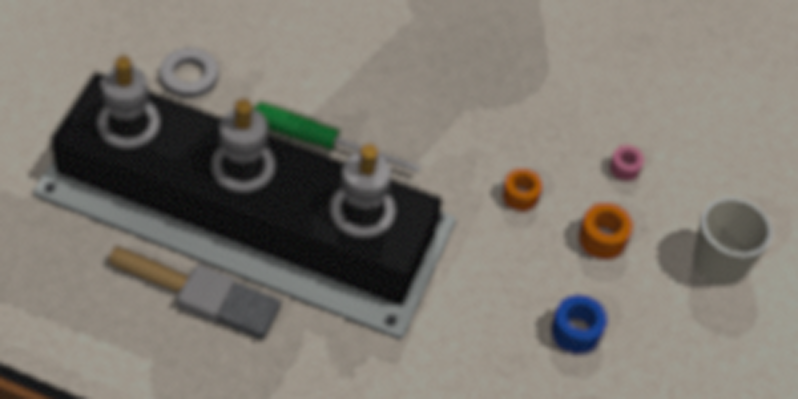

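View pics/top0c.png

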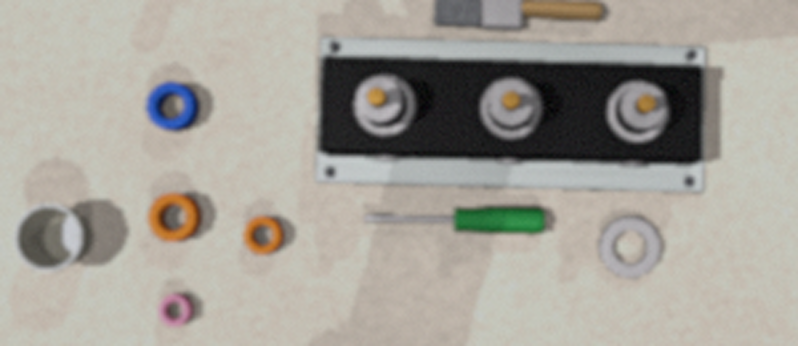

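The crops confirm it: the target ring is orange and the largest of its kind, with the smaller orange ring to the right of it in the top view. Now the positions.

```bash
python3 - <<'E'
from h import *
np.set_printoptions(precision=4,suppress=True)
S=[(281,213.7),(326.1,230),(373.3,247)];T=[(382.5,248.6),(332,247.4),(281.4,246.2)]
P=[]
for nm,s,t in zip("RML",S,T):
    p,e=tri(s,t); print(nm,p,e,onz('top',[t],.151)[0],onz('scene',[s],.148)[0]); P.append(onz('top',[t],.151)[0])
P=np.array(P); print("spacing",np.linalg.norm(np.diff(P,axis=0),axis=1), "row angle",np.degrees(np.arctan2(*(P[2]-P[0])[[1,0]])))
# plate holes and corners in top crop (scale 2.66 offset 140,210)
h=np.array([(335,47),(691,55),(330,172),(690,181)])/2.66+[140,210]
q=onz('top',h,.01);print(q,"centre",q.mean(0)); 
k=np.array([(322,38),(706,47),(317,181),(704,190)])/2.66+[140,210]
q=onz('top',k,.01);print("corner centre",q.mean(0),np.linalg.norm(q[0]-q[1]),np.linalg.norm(q[0]-q[2]),"ang",np.degrees(np.arctan2(*(q[0]-q[1])[[1,0]])),np.degrees(np.arctan2(*(q[2]-q[3])[[1,0]])))
print("collar",tri((463.2,275.5),(205.2,291.1)),onz('top',[(205.2,291.1)],.02),onz('scene',[(463.2,275.5)],.018))
print("small",tri((431.5,260.3),(238.6,297.9)))
for n,c in [("burr",(631,246)),("cup",(50,237)),("drv tip",(367,216)),("drv end",(545,219)),("pink",(176,310)),("blue",(172,106))]:
    print(n,onz('top',[np.array(c)/2.66+[140,210]],.01)[0])
print(manip.solve_ik([.5,.1,.2],[0,90,0]))
E
```

```text
R [ 0.5242 -0.166   0.1505] 0.000854945301917658 [ 0.5243 -0.1664  0.151 ] [ 0.5222 -0.1667  0.148 ]
M [ 0.5239 -0.0515  0.1501] 0.0012348012532759339 [ 0.5241 -0.052   0.151 ] [ 0.5222 -0.0516  0.148 ]
L [0.5237 0.0634 0.1501] 0.0011525794637916886 [0.5238 0.0628 0.151 ] [0.5219 0.0634 0.148 ]
spacing [0.1143 0.1148] row angle 90.11729720220039
[[ 0.5831  0.1174  0.01  ]
 [ 0.5841 -0.2226  0.01  ]
 [ 0.4636  0.1176  0.01  ]
 [ 0.4641 -0.2232  0.01  ]] centre [ 0.5237 -0.0527  0.01  ]
corner centre [ 0.5236 -0.0534  0.01  ] 0.3670116585212841 0.13666816558107298 ang 90.10970381854821 90.18212408754556
collar (array([0.4178, 0.2638, 0.0189]), np.float64(0.0025486379152452844)) [[0.4182 0.2623 0.02  ]] [[0.4166 0.2649 0.018 ]]
small (array([0.4033, 0.1795, 0.0142]), np.float64(0.0015975115133622581))
burr [ 0.4015 -0.1686  0.01  ]
cup [0.3948 0.3813 0.01  ]
drv tip [0.423 0.081 0.01 ]
drv end [ 0.4247 -0.0871  0.01  ]
pink [0.3299 0.258  0.01  ]
blue [0.5224 0.2711 0.01  ]
[ 28.8265  25.4379 -58.4372 107.4397  24.7428  60.9782  50.4495]
```

```bash
python3 - <<'E'
from h import *
np.set_printoptions(precision=1,suppress=True)
for o in ([0,90,0],[0,90,90],[0,90,-90]):
  for p in ([.524,-.109,.25],[.524,-.109,.117],[.524,.005,.117],[.524,-.225,.117],[.524,.12,.117],[.418,.2635,.02],[.418,.2635,.2]):
    try: print(o,p,manip.solve_ik(p,o))
    except Exception as e: print(o,p,e)
o=manip.get_obs(); print(o['time_s'])
E
```

```text
[0, 90, 0] [0.524, -0.109, 0.25] [ 40.1  19.5 -42.  101.3  14.3  64.7  83.5]
[0, 90, 0] [0.524, -0.109, 0.117] [ 36.5  28.6 -38.9 109.3  23.   50.1  75.9]
[0, 90, 0] [0.524, 0.005, 0.117] [ 27.4  28.8 -43.  110.7  25.3  50.3  61.4]
[0, 90, 0] [0.524, -0.225, 0.117] [ 45.7  31.1 -36.8 104.6  23.1  52.   88.3]
[0, 90, 0] [0.524, 0.12, 0.117] [ 18.8  32.2 -49.1 108.6  30.2  53.1  45.2]
[0, 90, 0] [0.418, 0.2635, 0.02] [ -0.4  39.2 -48.9 117.7  43.9  43.3  12.9]
[0, 90, 0] [0.418, 0.2635, 0.2] [ 10.7  24.8 -61.5 109.4  25.   60.6  28.8]
[0, 90, 90] [0.524, -0.109, 0.25] [ -45.4   28.4   72.8  106.3  -29.4   67.6 -142.7]
[0, 90, 90] [0.524, -0.109, 0.117] [ -41.2   44.2   71.8  114.1  -49.5   60.5 -125.9]
[0, 90, 90] [0.524, 0.005, 0.117] [ -54.3   43.    71.9  115.7  -48.8   59.5 -138.3]
[0, 90, 90] [0.524, -0.225, 0.117] [  10.1   26.3   10.9  107.1   -6.5   47.2 -155.7]
[0, 90, 90] [0.524, 0.12, 0.117] [ 30.9  44.2 -71.  108.   47.1  64.1 121.3]
[0, 90, 90] [0.418, 0.2635, 0.02] [ 12.4  53.9 -71.5 117.   61.9  60.2  89.1]
[0, 90, 90] [0.418, 0.2635, 0.2] [ 15.7  29.5 -70.2 109.1  31.1  63.7 113.2]
[0, 90, -90] [0.524, -0.109, 0.25] [ 33.   17.6 -32.7 101.7  10.5  63.7  -3.1]
[0, 90, -90] [0.524, -0.109, 0.117] [ 31.1  26.8 -31.6 109.7  18.3  48.6 -10. ]
[0, 90, -90] [0.524, 0.005, 0.117] [ 22.2  26.8 -35.8 111.   20.6  48.6 -24.5]
[0, 90, -90] [0.524, -0.225, 0.117] [ 36.5  28.3 -24.  105.2  14.7  49.5   5.5]
[0, 90, -90] [0.524, 0.12, 0.117] [ 14.4  29.9 -42.6 108.9  25.7  51.2 -40.9]
[0, 90, -90] [0.418, 0.2635, 0.02] [ -2.8  37.7 -45.4 117.8  41.   41.5 -74.7]
[0, 90, -90] [0.418, 0.2635, 0.2] [  8.4  23.3 -57.8 109.5  22.8  59.7 -59.2]
0.1
```

```bash
cat >> h.py <<'E'
O=[0,90,-90]
def st(tag=""):
    o=manip.get_obs(); print(tag,round(o['time_s'],2),o['position'].round(4),o['ft_force'].round(2),round(o['grip_width'],4)); return o
E
python3 - <<'E'
from h import *
manip.command_gripper(0.0,20); st("shut"); print(manip.tip_reach)
manip.movep([.524,-.109,.22],O); st("above")
manip.move_l([.524,-.109,.119],feed=.15); st("in gap")
snap('top','gap_t',(240,200,440,300),4); snap('scene','gap_s',(230,140,430,290),4)
E
```

```text
shut 0.87 [ 0.2392 -0.5774  0.2423] [ 0.58 -0.13 -0.15] 0.0001
0.011
above 2.84 [ 0.5238 -0.1107  0.2199] [ 0.34 -0.11 -0.76] 0.0002
in gap 3.67 [ 0.5245 -0.1091  0.1197] [-0.89  0.94  0.15] 0.0002
```

View pics/gap_s.png

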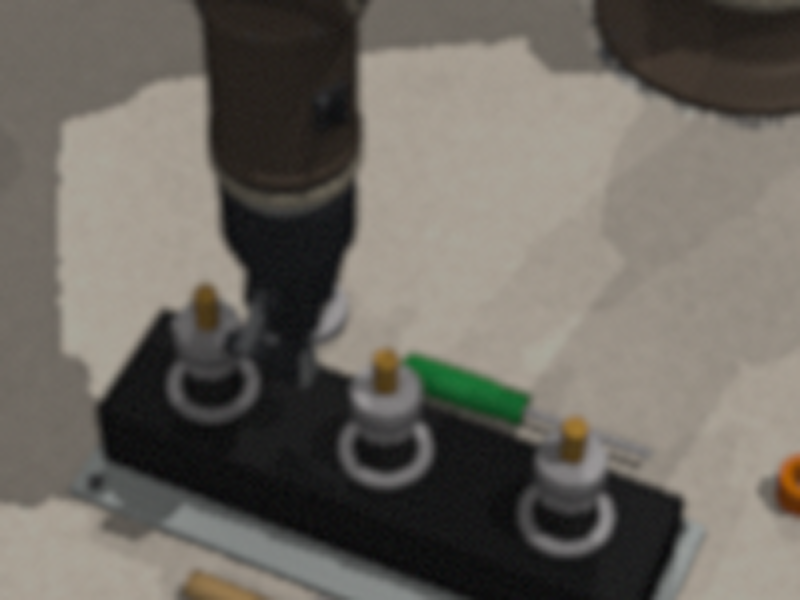

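View pics/gap_t.png

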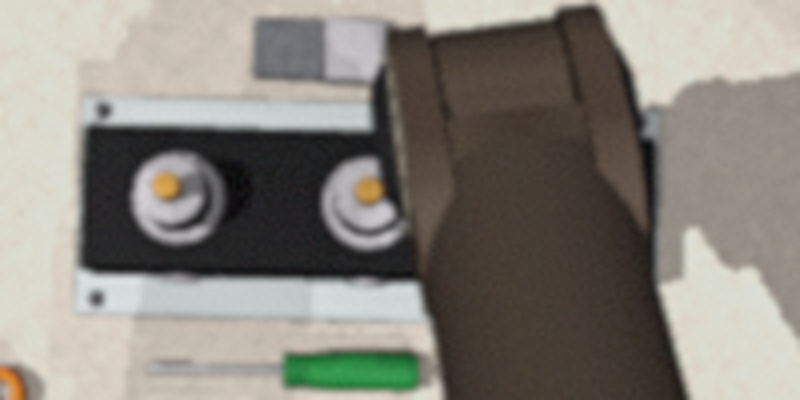

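```bash
python3 - <<'E'
from h import *
def probe(y0,y1):
    manip.move_l([.524,y0,.119],feed=.06); st("pre")
    r=manip.move_l([.524,y1,.119],feed=.01,f_stop=4); print(r); st("stop"); manip.pause(.15); st("held")
probe(-.088,-.068)
E
```

```text
pre 4.27 [ 0.5241 -0.0875  0.1191] [-0.39 -0.44  0.13] -0.0005
True
stop 5.17 [ 0.5238 -0.0823  0.1187] [ 0.2  -1.34 -0.29] 0.0002
held 5.33 [ 0.5235 -0.0823  0.1184] [-0.16 -0.34  0.24] -0.0001
```

```bash
python3 - <<'E'
from h import *
r=manip.move_l([.524,-.068,.119],feed=.01,f_stop=5); print(r); st("stop"); manip.pause(.1); st("held")
if not r or manip.get_obs()['position'][1]>-.0800: print("moved on")
E
```

```text
True
stop 5.78 [ 0.5232 -0.0823  0.1182] [ 0.5  -0.44  0.98] 0.0
held 5.88 [ 0.523  -0.0823  0.118 ] [-0.18 -0.48  0.07] -0.0
```

M looks sound: two contacts at y = -0.0823, close to the predicted -0.083, with no travel. Now R, pushed to the right.

```bash
python3 - <<'E'
from h import *
manip.move_l([.524,-.130,.119],feed=.08); st("pre")
for i in range(2):
    r=manip.move_l([.524,-.150,.119],feed=.01,f_stop=5); print(r); st("stop")
E
```

```text
pre 6.62 [ 0.524  -0.1298  0.119 ] [-0.08  0.26 -0.42] -0.0
True
stop 7.53 [ 0.5238 -0.1354  0.1187] [-0.05  0.72  0.73] -0.0004
True
stop 7.99 [ 0.5233 -0.1354  0.1181] [-0.49  0.08 -0.55] 0.0002
```

```bash
cat >> h.py <<'E'
def press(sgn,x=.524,z=.119,target=6.0):
    "creep until the mean y reaction reaches target N, hold 0.4 s"
    y=manip.get_obs()['position'][1]
    b=None
    for i in range(12):
        y+=sgn*.0004
        manip.move_l([x,y,z],feed=.01)
        f=[]
        for _ in range(4): manip.pause(.02); o=manip.get_obs(); f.append(o['ft_force'][1])
        F=-sgn*np.mean(f); print(i,round(y,4),o['position'][1].round(4),F.round(2),round(o['time_s'],2))
        if F>target: break
    manip.pause(.4); st("held")
E
python3 - <<'E'
from h import *
manip.move_l([.524,-.109,.119],feed=.1)
manip.move_l([.524,-.109,.19],feed=.2)
manip.move_l([.524,.012,.19],feed=.25)
manip.move_l([.524,.012,.119],feed=.2)
manip.move_l([.524,.028,.119],feed=.06); st("pre")
r=manip.move_l([.524,.050,.119],feed=.01,f_stop=5); print(r); st("stop")
E
```

```text
pre 10.47 [0.5243 0.0287 0.1196] [-0.44 -0.03  0.12] 0.0
True
stop 11.73 [0.5239 0.0393 0.1189] [ 0.61 -1.5   1.98] -0.0001
```

L travels about 6 mm past contact before its stop, so L is the worn one. Now a gentle, measured press.

```bash
python3 - <<'E'
from h import *
press(+1,target=5)
E
```

```text
0 0.0397 0.0394 2.58 12.05
1 0.0401 0.0396 3.83 12.37
2 0.0405 0.0398 4.7 12.68
3 0.0409 0.04 6.07 13.0
held 13.4 [0.5239 0.04   0.1189] [-0.5  -5.71  0.43] -0.0002
```

```bash
python3 - <<'E'
from h import *
manip.move_l([.524,.010,.119],feed=.1)
manip.move_l([.524,.010,.19],feed=.2)
manip.move_l([.524,.122,.19],feed=.25)
manip.move_l([.524,.122,.119],feed=.2)
manip.move_l([.524,.106,.119],feed=.08); st("pre")
r=manip.move_l([.524,.072,.119],feed=.012,f_stop=5); print(r); st("stop")
if r and manip.get_obs()['position'][1]<.095: press(-1,target=5)
E
```

```text
pre 15.82 [0.5245 0.1049 0.1198] [-0.28 -0.37  0.2 ] 0.0003
True
stop 17.38 [0.524 0.089 0.119] [-0.03  2.49  1.05] 0.0
0 0.0886 0.0889 3.0 17.7
1 0.0882 0.0887 4.34 18.02
2 0.0878 0.0885 5.42 18.33
held 18.73 [0.524  0.0885 0.1191] [0.19 5.78 0.75] 0.0
```

```bash
python3 - <<'E'
from h import *
manip.move_l([.524,.112,.119],feed=.1)
manip.move_l([.524,.125,.20],feed=.2)
manip.command_gripper(.07,20)
manip.movep([.418,.2635,.13],O); st("above collar")
for n in("scene","top"):
    im=snap(n,"rk_"+n); b,m=blobs(im,(5,120,90),(22,255,255))
    for p,s in b:
        if 190<p[0]<490 and 200<p[1]<320: print(n,p,s)
E
python3 - <<'E'
import cv2
a=cv2.imread('pics/rk_scene.png'); cv2.imwrite('pics/rk_s.png',cv2.resize(a[190:340,235:535],None,fx=2.66,fy=2.66,interpolation=cv2.INTER_CUBIC))
E
```

```text
above collar 21.12 [0.419  0.263  0.1303] [ 0.47 -0.47 -0.14] 0.07
scene (np.float64(281.2), np.float64(214.0)) [279, 212, 5, 5, 23]
scene (np.float64(326.1), np.float64(229.6)) [323, 227, 7, 6, 31]
scene (np.float64(370.3), np.float64(245.9)) [368, 244, 6, 5, 26]
scene (np.float64(431.0), np.float64(260.8)) [425, 254, 14, 16, 155]
scene (np.float64(462.7), np.float64(276.1)) [454, 267, 19, 20, 277]
scene (np.float64(286.2), np.float64(287.9)) [278, 284, 18, 9, 33]
scene (np.float64(300.8), np.float64(295.1)) [299, 293, 5, 5, 13]
top (np.float64(284.5), np.float64(246.2)) [282, 244, 6, 6, 28]
top (np.float64(331.8), np.float64(247.4)) [329, 245, 6, 6, 26]
top (np.float64(382.4), np.float64(248.6)) [380, 246, 6, 6, 27]
top (np.float64(204.9), np.float64(291.1)) [196, 283, 19, 17, 210]
top (np.float64(238.6), np.float64(298.0)) [232, 291, 14, 15, 119]
```

View pics/rk_s.png

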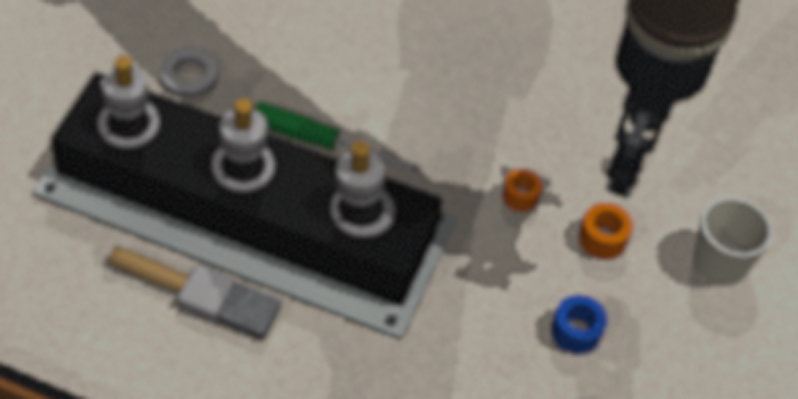

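View pics/rk_top.png

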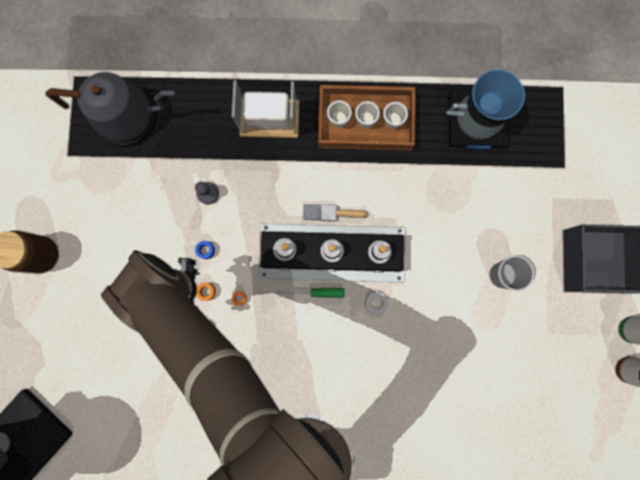

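```bash
python3 - <<'E'
from h import *
print(manip.move_l([.418,.2635,.04],feed=.12),manip.move_l([.418,.2635,.015],feed=.04,f_stop=6)); st("down")
manip.command_gripper(.03,25); st("grip")
manip.move_l([.418,.2635,.10],feed=.1)
st("up")
manip.move_l([.418,.2635,.22],feed=.2); st("up2")
for n in("scene","top"):
    im=snap(n,"g_"+n); b,m=blobs(im,(5,120,60),(22,255,255))
    for p,s in b:
        if 190<p[0]<500 and 150<p[1]<320: print(n,p,s)
E
python3 - <<'E'
import cv2
a=cv2.imread('pics/g_scene.png'); cv2.imwrite('pics/g_s.png',cv2.resize(a[180:330,380:530],None,fx=4,fy=4,interpolation=cv2.INTER_CUBIC))
E
```

```text
False False
down 22.9 [0.418  0.2636 0.015 ] [-0.07 -1.25  0.13] 0.0701
grip 23.25 [0.4182 0.2636 0.0154] [-1.22 -0.1   4.32] 0.0443
up 24.25 [0.4177 0.2632 0.0995] [-0.27  0.07 -0.7 ] 0.0443
up2 25.0 [0.4176 0.2629 0.2188] [ 0.13 -0.24 -0.84] 0.0443
scene (np.float64(281.1), np.float64(216.1)) [279, 212, 5, 10, 43]
scene (np.float64(472.3), np.float64(221.3)) [470, 214, 6, 17, 57]
scene (np.float64(487.1), np.float64(225.7)) [483, 218, 9, 17, 71]
scene (np.float64(325.9), np.float64(231.7)) [323, 227, 7, 11, 51]
scene (np.float64(370.2), np.float64(248.5)) [368, 244, 6, 10, 51]
scene (np.float64(430.9), np.float64(261.0)) [424, 254, 15, 16, 175]
scene (np.float64(279.5), np.float64(286.2)) [278, 285, 4, 3, 8]
scene (np.float64(296.0), np.float64(292.8)) [289, 288, 15, 10, 40]
top (np.float64(284.3), np.float64(246.5)) [282, 244, 6, 6, 30]
top (np.float64(332.0), np.float64(247.4)) [330, 245, 5, 6, 25]
top (np.float64(382.4), np.float64(248.6)) [380, 246, 6, 6, 27]
top (np.float64(238.6), np.float64(298.0)) [232, 291, 14, 14, 109]
```

View pics/g_s.png

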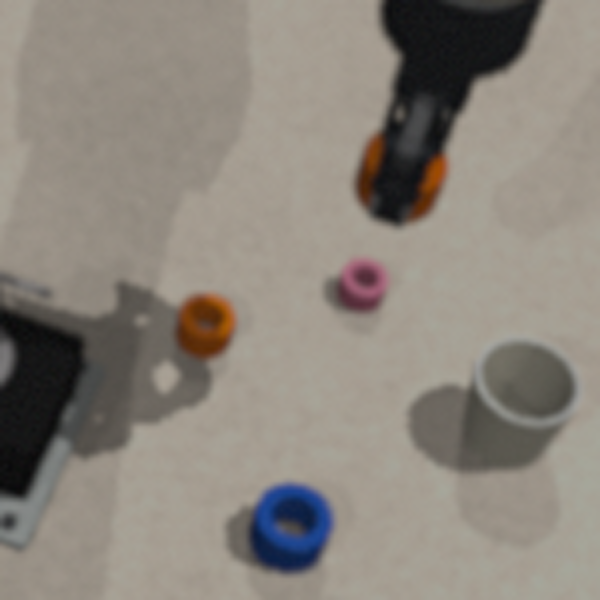

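```bash
python3 - <<'E'
from h import *
np.set_printoptions(precision=1,suppress=True)
t=np.linspace(0,2*np.pi,60)
for dy in(-.005,0,.005):
    pts=np.array([[.4176+.0225*np.cos(a),.2629+dy+.023*np.sin(a),.2184+z] for a in t for z in(-.015,.015)])
    p=proj('scene',pts); print(dy,p.min(0),p.max(0))
# original table: bbox of collar compare for several centres
for y in(.259,.2615,.264):
    pts=np.array([[.418+.023*np.cos(a),y+.023*np.sin(a),z] for a in t for z in(0,.03)])
    p=proj('scene',pts);q=proj('top',pts); print(y,p.min(0),p.max(0),q.min(0),q.max(0))
np.set_printoptions(precision=4,suppress=True)
print(tri((370.3,245.9),(284.5,246.2)),tri((326.1,229.8),(332,247.4)))
E
```

```text
-0.005 [465.6 209.8] [490. 235.]
0 [467.8 210.6] [492.3 235.8]
0.005 [470.1 211.3] [494.6 236.6]
0.259 [449.9 264.5] [471.2 287.2] [196.3 281.9] [217.3 300.5]
0.2615 [450.8 264.8] [472.2 287.5] [195.3 281.9] [216.4 300.5]
0.264 [451.8 265.2] [473.2 287.9] [194.3 281.8] [215.4 300.4]
(array([0.5239, 0.0563, 0.1504]), np.float64(0.0011144834801349625)) (array([ 0.5239, -0.0515,  0.1508]), np.float64(0.0012093709110235229))
```

```bash
python3 - <<'E'
from h import *
manip.move_l([.524,.0563,.22],feed=.15); st()
manip.move_l([.524,.0563,.180],feed=.1); o=st("hover"); print(o['tcp_rot'])
snap('scene','hov_s',(310,170,430,290),5)
print(proj('scene',[[.524,.0563,.1796],[.524,.0563,.156]]))
E
```

```text
26.8 [0.5237 0.0573 0.2201] [ 0.42  0.84 -0.33] 0.0442
hover 27.35 [0.524  0.0566 0.1801] [-0.08  0.42 -0.23] 0.0447
[-126.14513464   89.9797384   143.88039971]
[[370.86371811 237.87881823]
 [370.18547215 244.42292228]]
```

View pics/hov_s.png

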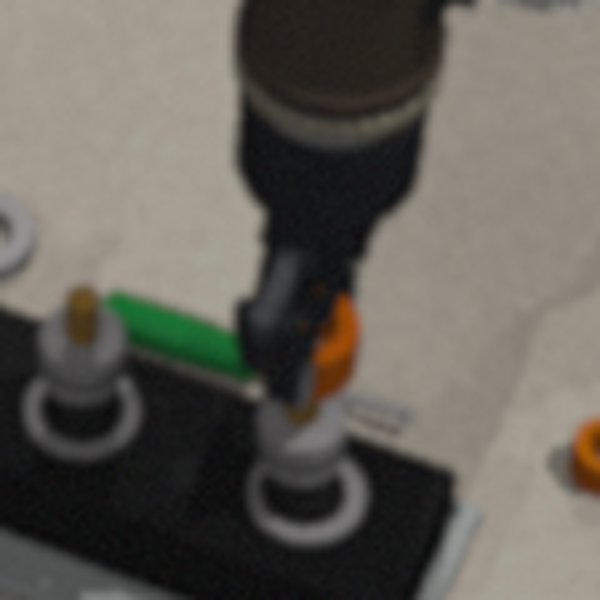

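The collar hangs centred over the pin: the collar's right edge is near px 381 and the pin is at px 370, both close to prediction. Next I lower it.

```bash
python3 - <<'E'
from h import *
print(manip.move_l([.524,.0563,.160],feed=.03,f_stop=4)); st()
print(manip.move_l([.524,.0565,.1460],feed=.015,f_stop=4)); st("low")
snap('scene','low_s',(310,170,430,290),5)
E
```

```text
False
 28.22 [0.5241 0.0564 0.1601] [ 0.07  0.43 -0.39] 0.0446
False
low 29.3 [0.5241 0.0565 0.1461] [-0.57 -0.43 -0.31] 0.0448
```

View pics/low_s.png

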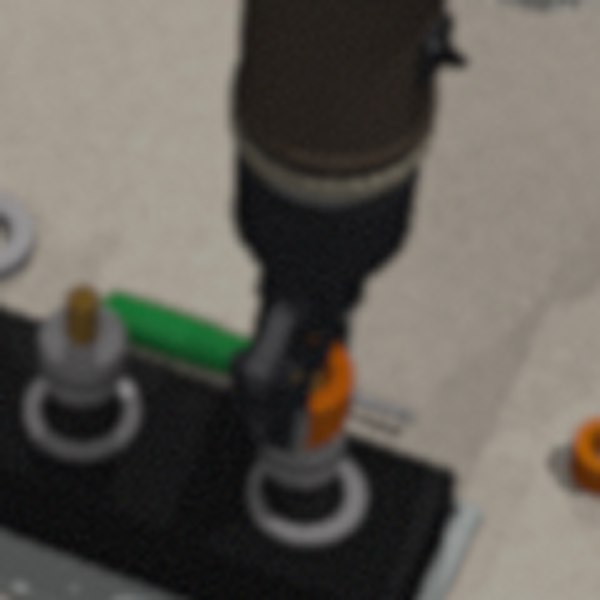

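```bash
python3 - <<'E'
from h import *
print(manip.move_l([.524,.0565,.1445],feed=.008,f_stop=2.5)); st("touch")
manip.command_gripper(.075); st("open"); manip.pause(.3)
manip.move_l([.524,.0565,.20],feed=.06); st()
manip.move_l([.524,.0565,.28],feed=.2)
manip.movep([.35,.20,.33],O); st("away")
for n,c in(("scene",(310,190,430,280)),("top",(230,200,350,290))):
    im=snap(n,"pl_"+n,c,6); b,m=blobs(im,(5,120,60),(22,255,255))
    for p,s in b:
        if 190<p[0]<500 and 200<p[1]<320: print(n,p,s)
E
```

```text
False
touch 29.68 [0.524  0.0565 0.1444] [ 0.24 -0.45 -0.44] 0.0444
open 30.09 [0.524  0.0565 0.1445] [-0.09 -0.41 -0.79] 0.0748
 31.47 [0.5238 0.0564 0.1996] [-0.83 -0.61  0.44] 0.0752
away 32.93 [0.3511 0.1989 0.3296] [ 0.09 -0.47  0.67] 0.0751
scene (np.float64(281.2), np.float64(216.2)) [279, 212, 5, 10, 42]
scene (np.float64(325.9), np.float64(231.6)) [323, 227, 7, 11, 50]
scene (np.float64(369.2), np.float64(247.9)) [359, 237, 21, 23, 417]
scene (np.float64(431.0), np.float64(260.8)) [424, 254, 15, 15, 177]
scene (np.float64(279.5), np.float64(285.8)) [278, 284, 5, 5, 10]
scene (np.float64(285.1), np.float64(290.3)) [283, 289, 5, 3, 7]
scene (np.float64(293.1), np.float64(291.8)) [289, 289, 9, 7, 23]
scene (np.float64(300.4), np.float64(295.6)) [297, 294, 7, 4, 12]
top (np.float64(285.3), np.float64(245.3)) [275, 235, 22, 22, 322]
top (np.float64(331.8), np.float64(247.4)) [329, 245, 6, 6, 26]
top (np.float64(382.5), np.float64(248.6)) [380, 246, 6, 6, 28]
top (np.float64(238.6), np.float64(297.9)) [232, 292, 14, 13, 115]
```

View pics/pl_scene.png

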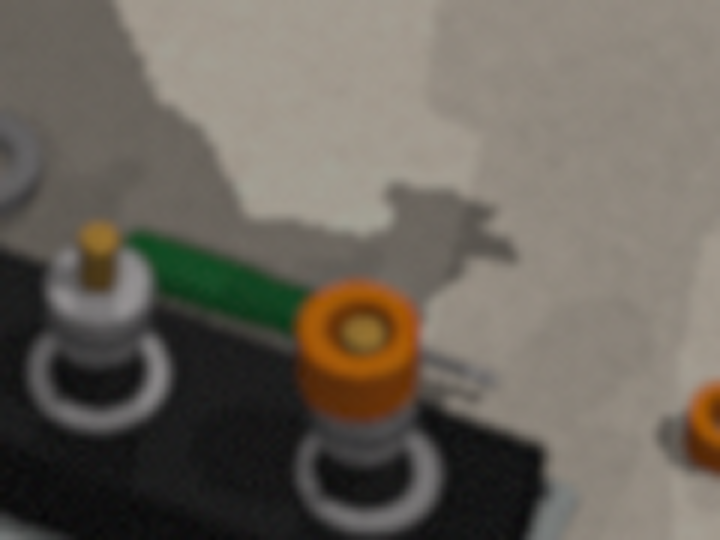

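View pics/pl_top.png

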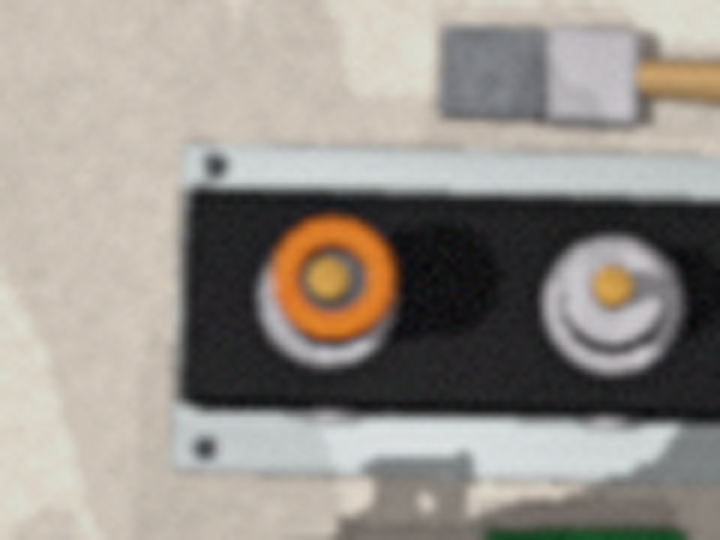

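The collar sits round the pin. The pin tip is at about (284.7, 246.2) in the top view, matching the right-lean position of (284.5, 246.2) measured before placing.

```bash
python3 - <<'E'
from h import *
b=cv2.imread('pics/top0.png'); a=manip.read_camera('top')[:,:,::-1]
d=cv2.absdiff(a,b).max(2)
for n,(x,y) in dict(screwdriver_tip=(278,291),burr=(377,302),brush=(336,212),cup=(160,299),tamper=(207,192),jug=(513,272)).items(): print(n,int(np.median(d[y-8:y+9,x-8:x+9])))
manip.finish_job()
E
```

```text
screwdriver_tip 4
burr 42
brush 33
cup 23
tamper 3
jug 13
the job is handed in; nothing more can be done
```

The left spindle is the worn one. I rocked it to both stops, left it leaning right, and put the larger orange collar on its pin. The job was handed in at about 33 s, and no verdict was reported.

- **Finding the worn spindle:** the middle and right spindles each stopped the fingers at once, twice, at the predicted contact point. The left one travelled about 6–7 mm before its stop.
- **Rocking:** I held it against the left stop at about 6 N (lean roughly +0.07 rad), then against the right stop at about 5–6 N. The right lean came out near −0.055 rad from the pictures and up to about −0.07 rad from the finger position. Both are well past −0.035 rad.
- **Collar:** in the last pictures it surrounds the pin and appears flat on the head. The pin tip is at the same pixel as before placing, so the lean held. The gripper is clear of everything.
- **Bystanders:** my last check, a picture difference against the start, was not conclusive. The tamper and screwdriver tip were unchanged (3–4 levels), but the burr, brush, cup and jug differed by 13–42 levels. The arm's changed shadow may explain that, but I did not confirm it. I saw no displaced item in the views I looked at, and no move showed an unexpected contact.

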